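# Refit the gas hob knob after cleaning and hold it pressed

## Robot

A 6-joint arm with a two-finger parallel gripper is mounted at the origin on the work surface. World frame = base frame: x ahead of the robot, y to its left, z up, the work surface at z = 0. Lengths are in mm, angles in rad, forces in N, time in s.
With the tool pointing down it reaches from about 200 to 875 mm from the base axis. Payload 3.4 kg.
Tool frame: the origin (TCP) lies on the mounting face of the last link; the fingertips stand 199 mm ahead of it and the grasp point (between the pads) lies 180 mm ahead of it; z points along the fingers, y is the direction in which the jaws open and shut (so a half turn about z gives the same grasp; the last joint's range is limited). The gripper opens to 94 mm and grips with 3 to 60 N. Pads are 16 mm wide; open, the fingers measure 119 mm over their backs; the gripper's body (75 mm by 177 mm) begins 78 mm behind the grasp point.
Start: joints at [1.115, 0.276, 1.505, -0, 1.361, -0.121], TCP at [188.944, 543.088, 404.693] pointing down, gripper open.
Joint ranges: [-2.89, 2.89], [-0.75, 2.08], [0.22, 2.7], [-1.18, 4.32], [0.11, 2.71], [-2.7, 2.7]. Speed limits (rad/s): [2.57, 2.57, 3.14, 3.14, 3.14, 3.14].

## Interface

Orientations are given as a 3x3 rotation matrix whose columns are the frame's x, y, z axes.
In Python, from plant import robot gives the robot as it stands. The module is installed in compiled form; this text tells all that it offers.
- The arm moves only by the tool jog_arm, never from a script. Its argument "increments" is text: rows parted by semicolons, each of 7 numbers parted by spaces: the opening, from -1 (shut) to 1 (fully open), then the shift along the tool's x, y, z in cm, then the turn, a rotation vector about the tool's x, y, z in rad. A call has 1 to 10 rows; each row is the pose to reach, as a shift and turn from the pose commanded when the call began, along the tool's axes at that moment; what a row does not reach only later rows make up. A row lasts 1/8 s, in which the tool goes at most 62.5 mm and 10.7 degrees, less where a joint would pass 70% of its speed; a pose out of reach is approached as far as the arm can. A call with a gripper value outside its range is refused whole. The fingers move at their own pace and stop on an object; the grip force is fixed at half the most. Time passes only in rows, so rows that repeat a pose let the fingers close. It gives the time, the measured TCP pose, the force and the opening at its end, in the units of the state.
- robot.observe(): the state, without advancing time (a new reading comes with each control period).
- robot.snapshot(name): name is "scene" or "top" or "wrist"; returns (picture, depth): 384x512x3 uint8, red, green, blue; 384x512 float32, mm along the optical axis (not along the pixel's ray), 0 where there is no reading.
- robot.camera_model(name): a dict with "fx", "fy", "cx", "cy" (pixels), "distortion" ([k1, k2, p1, p2, k3] as OpenCV has them; the pictures are not rectified), "rvec" (rotation vector, rad) and "tvec" (3), from world to camera coordinates, as OpenCV has them. Camera axes: x right, y down, z forward; pixel columns grow to the right and rows downward; lengths in mm; the calibration is good to about 2 mm. A picture is of the moment at which its call begins: read the wrist's pose just before it. camera_model takes no time and is no camera call; for the wrist camera it gives the pose at the moment of the call.
- robot.job_done(): hands the job in, once; it reports no verdict.
The state is a dict: "time_s": time; "joints": joint angles; "joint_velocities": joint speeds; "effort": joint torques, N m; "position": TCP position; "eef_rot": TCP orientation; "ft_force": force on the tool from outside, world axes, zero at the start; "moment": the same for the moment, N m; "gripper_width": finger opening in mm.
Only numpy, scipy, OpenCV 4.12 (cv2) and the standard library are available. Lean on these libraries where they do the work, as an engineer would, in place of code of your own. Each camera call takes 0.05 s, during which the arm holds its last target. There are 200 camera calls.

## Task

The hob has been washed down: take the grey wash cap off the gas valve's spindle, stand it upright, fully down, in the round well of the storage rack that fits it closely, and let go of it. Then pick up the loose black knob, turn it so that its pointer matches the flat of the D-shaped spindle, push it fully home on the spindle, press knob and spindle down against the valve's spring, well past half way, and keep holding the knob pressed like that: the program finishes while still gripping and pressing it. Leave the other things on the counter where they are.

Things in the scene. Friction and masses are not known exactly. Their poses are not given: they have to be found in the camera images.
- cap: grey plastic wash cap: a tube 30 across, 55 tall, closed on top, open below (bore 22 across, 47 deep), 40 g. At the start it stands loosely over the spindle on the hob's deck (80 above the counter), not touching the spindle; lift it 35 or more straight up to clear the spindle. Origin: centre of its underside, z up.
- dock_round_floor (a point): floor centre of the cap's own well: round, 34 across, 20 deep, in a white block 58 x 58 x 28 on the rack. This floor is 14 above the counter, the block's top 34. z up, x and y along the block's sides. The cap fits with 2 play all round and then stands 35 out of the block.
- dock_wide_floor (a point): floor centre of the too wide round well (46 across, 20 deep) in an equal block: not the cap's place.
- dock_square_floor (a point): floor centre of the square well (24 x 24, 20 deep) in an equal block: the cap does not fit.
- rack: fixed steel base plate of the rack, 196 x 70 x 6, origin at the centre of its underside, x along its length. The three blocks stand on it in a row along its x, 63 apart, in any order.
- knob: loose black hob knob, 60 g, 45 tall, standing bore down on the counter. Origin: centre of its underside, z up. Round skirt 44 across, 19 high; on it a grip bar 26 high, 14 wide (along y), sides parallel from x = -12 to +18, tapering at -x to a pointer nose ending at x = -27; white line on the pointer half of its top. Bore: see point knob_bore.
- knob_bore (a point): centre of the mouth of the knob's bore, in its underside (same point and axes as the knob's origin). The bore is D-shaped, 16 across, 16 deep, its flat on the pointer's side (-x), 4.5 off axis. It goes over the spindle only with pointer and spindle flat on the same side, to about 0.13 rad. Fully home, this point is 16 below spindle_tip.
- spindle_tip (a point): top centre of the upright brass spindle (hob's front left, under the cap at the start): D-section 14 across, top edge chamfered 1, flat on its -x side, 3.5 off axis; z up. At rest 30 above the deck, 110 above the counter. A washer at its foot turns with it; the washer's tab, 6 wide, points 25 out on the flat's side, visible beside the cap. The spindle turns only stiffly (0.25 N m).
- spindle (a joint): how far the spindle is pressed down, in m: 0 at rest, 0.007 at its stop. A spring pushes back with 4 N at the start and 9.6 N at the stop.
- hob: fixed steel gas hob, 280 (x) x 360 (y), deck 80 above the counter. Origin: centre of its footprint, on the counter. Bare spindle at x = -80, y = +120; a knob already fitted (fixed, top 139 above the counter) at x = -80, y = -100; burner and pan support, up to 118 above the counter, centred at x = +45, y = -20, reaching 115 from there.
- meal_a: bystander: a black oblong meal tray 170 x 120 x 45 with a square of lasagne in it; origin under its centre
- meal_b: bystander: a second such loaded meal tray; origin under its centre
- mill: bystander: a dark wooden pepper mill, 52 across, 122 tall; origin under its centre
- spice: bystander: a small amber glass jar with a steel lid, 44 across, 75 tall; origin under its centre
- timer: bystander: a white square kitchen timer, 60 x 60 x 34; origin under its centre
- spoon: bystander: a tasting spoon 200 long lying on the counter; origin under its centre
- turner: bystander: a steel turner 280 long lying on the counter; origin under its centre
Mind the look-alikes: they are no part of the job. What is shaped like the cap but red or yellow is not meant.

How it is judged:
By the outcome, as a careful person would: the job done as asked, in the order asked, and still so for the second after the job is handed in, while the arm keeps its last pose, push and grip.
It also fails if it takes over 54 s, if anything falls off the work surface, if the arm or the gripper's body presses on something with over 40 N, if the wrist force passes 120 N, or if a joint passes its speed limit or range.

## Working session

There is one attempt and no reset: what is moved stays moved. The work goes in short steps, Python scripts to look and compute and a tool call to move; the robot and the scene stay as the last step left them, time stands still between calls to the robot, and variables do not carry over. Pictures are saved under pics/ and viewed, about 8 in all and at most 12, crops included, and the job is handed in when it is done.

Besides the shell and the picture viewer there is one more tool, called after "Emit:" by a JSON object that holds its "method" and its "body". jog_arm: Moves the arm, as the interface text tells. Its arguments: {"type":"object","properties":{"increments":{"type":"string"}},"required":["increments"]}

```bash
mkdir -p pics
cat > h.py <<'E'
import numpy as np, cv2
from plant import robot
def snap(n,f):
    m=robot.camera_model(n); im,d=robot.snapshot(n); np.savez('pics/'+f+'.npz',im=im,d=d,**{k:np.array(v) for k,v in m.items()})
    cv2.imwrite('pics/'+f+'.png',im[:,:,::-1]); return load(f)
def load(f): return dict(np.load('pics/'+f+'.npz'))
def K(m): return np.array([[m['fx'],0,m['cx']],[0,m['fy'],m['cy']],[0,0,1.]])
def world(m,uv,z=None):
    """pixels -> world; with depth if z None, else on plane z"""
    uv=np.array(uv,float).reshape(-1,2); n=cv2.undistortPoints(uv[:,None],K(m),m['distortion'])[:,0]
    R=cv2.Rodrigues(m['rvec'])[0]; t=np.ravel(m['tvec']); r=np.c_[n,np.ones(len(n))]
    c=-R.T@t; rw=r@R
    if z is None: s=np.array([m['d'][int(v),int(u)] for u,v in uv.round()])
    else: s=(z-c[2])/rw[:,2]
    return c+rw*s[:,None]
def cloud(m):
    h,w=m['d'].shape; uu,vv=np.meshgrid(np.arange(w),np.arange(h))
    return world(m,np.c_[uu.ravel(),vv.ravel()]).reshape(h,w,3)
def proj(m,P): return cv2.projectPoints(np.array(P,float).reshape(-1,1,3),m['rvec'],m['tvec'],K(m),m['distortion'])[0][:,0]
E
python3 - <<'E'
from h import *
a=snap('top','top1');b=snap('scene','scene1')
print(robot.observe()['eef_rot'],robot.observe()['time_s'])
cv2.imwrite('pics/t1.png',cv2.resize(a['im'][:,:,::-1],(800,600),interpolation=cv2.INTER_CUBIC))
E
```

```text
[[-9.44471670e-01  3.28592109e-01 -7.01161867e-04]
 [ 3.28592806e-01  9.44470557e-01 -1.46089157e-03]
 [ 1.82189298e-04 -1.61016744e-03 -9.99998687e-01]] 0.1
```

View pics/t1.png

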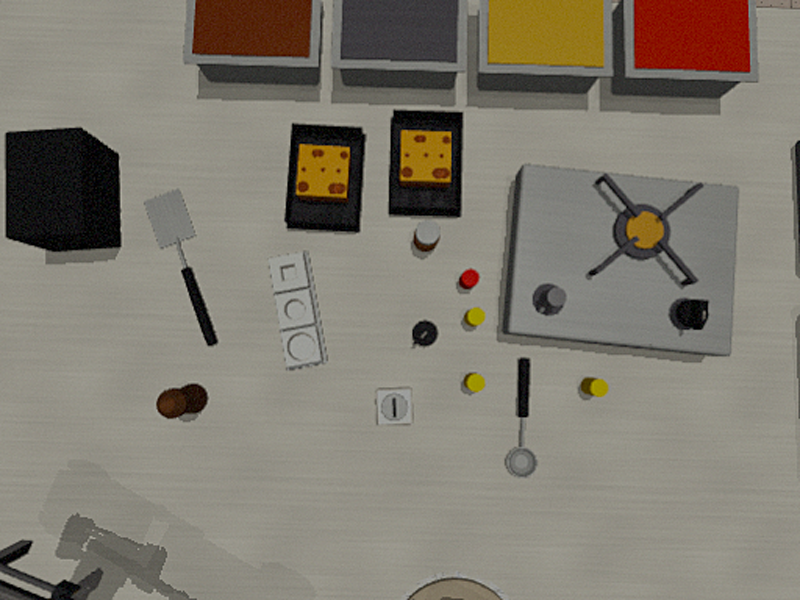

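View pics/scene1.png

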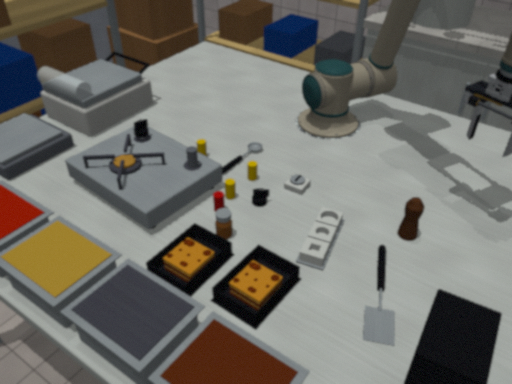

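The top view (800 px scale) shows these candidates:
- **Cap:** the grey one at (550,298). The look-alikes are red at (469,279) and yellow at (475,317), (474,382) and (596,387).
- **Knob:** the loose one at (424,333). The one at (690,314) is fitted to the hob.
- **Wells:** square at (290,272), middle at (294,308), large at (302,346).

I choose the grey cap, the loose knob and the middle well. Next I'll measure them and check in one close crop.

Run:
```python
from h import *
a=load('top1');P=cloud(a);im=a['im']
def box(x0,y0,x1,y1,zlo,zhi):
    s=np.s_[int(y0*.64):int(y1*.64),int(x0*.64):int(x1*.64)]
    p=P[s].reshape(-1,3); return p[(p[:,2]>zlo)&(p[:,2]<zhi)]
for n,b in dict(cap=(525,275,580,325,126,145),knobtop=(405,312,445,355,38,52),skirt=(405,312,445,355,12,25),rackblk=(255,240,335,375,28,40),hob=(490,150,745,360,74,86),fitknob=(665,285,720,335,130,148),wellfl=(255,240,335,375,9,19)).items():
    p=box(*b); 
    if len(p)==0: print(n,0);continue
    print(n,len(p),np.median(p,0).round(1),'minrect',[np.round(q,2) for q in cv2.minAreaRect(p[:,:2].astype(np.float32))])
for n,uv in dict(sq=(290,272),mid=(294,308),wide=(302,346),cap=(556,296)).items(): print(n,world(a,np.array(uv)*.64).round(1), world(a,np.array(uv)*.64,34 if n!='cap' else 135).round(1))
def crop(c,w,h,s):
    x,y=c; return cv2.resize(im[y-h:y+h,x-w:x+w,::-1],None,fx=s,fy=s,interpolation=cv2.INTER_CUBIC)
cv2.imwrite('pics/crop1.png',np.hstack([crop((353,190),20,40,7),crop((271,212),16,40,7),crop((190,199),20,40,7)]))
```

```text
cap 133 [ 566.4 -129.5  135.3] minrect [array([ 566.19, -129.83]), array([28.53, 27.5 ]), np.float64(54.37)]
knobtop 88 [508.6  62.3  44.6] minrect [array([506.74,  64.09]), array([12.77, 43.55]), np.float64(46.49)]
skirt 128 [509.5  62.3  18.7] minrect [array([509.5 ,  60.96]), array([39.72, 42.24]), np.float64(0.99)]
rackblk 1080 [558.1 282.9  34.1] minrect [array([542.99, 280.4 ]), array([184.13,  58.82]), np.float64(12.45)]
hob 13262 [ 626.9 -237.7   80.4] minrect [array([ 637.17, -255.94]), array([359.26, 280.07]), np.float64(85.47)]
fitknob 131 [ 546.9 -346.5  138.1] minrect [array([ 545.48, -348.21]), array([15.88, 44.4 ]), np.float64(87.21)]
wellfl 468 [501.1 276.2  14.3] minrect [array([539.44, 278.95]), array([184.19,  66.17]), np.float64(13.43)]
sq [[605.5 294.1  13.6]] [[602.9 290.5  34. ]]
mid [[543.8 284.   16.4]] [[542.7 281.   34. ]]
wide [[480.1 267.8  15. ]] [[480.1 264.9  34. ]]
cap [[ 565.6 -129.   135.9]] [[ 565.7 -129.2  135. ]]
```

View pics/crop1.png

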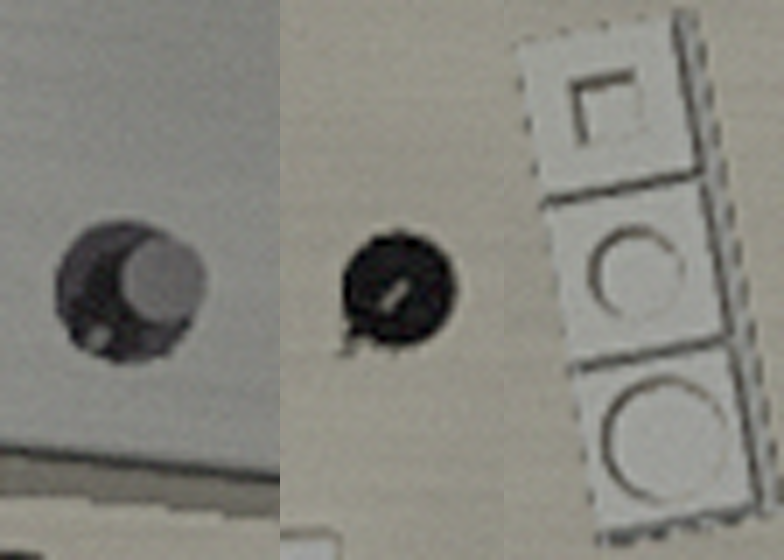

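The choice holds. In the crop the grey cap is on the hob deck, with the brass tab at its lower left (98,340). The knob's pointer also aims lower-left (345,350). The middle well at (637,273) is the close-fitting one. The cap's measured position also agrees with the hob geometry to 1 mm, so I'm moving over the cap.

Emit:
{"method": "jog_arm", "body": {"increments": "1 -57.7 -51.2 0 0 0 0;1 -57.7 -51.2 0 0 0 0;1 -57.7 -51.2 0 0 0 0;1 -57.7 -51.2 0 0 0 0;1 -57.7 -51.2 0 0 0 0;1 -57.7 -51.2 0 0 0 0;1 -57.7 -51.2 0 0 0 0;1 -57.7 -51.2 0 0 0 0;1 -57.7 -51.2 0 0 0 0;1 -57.7 -51.2 0 0 0 0"}}

```text
time_s: 1.35
position: [494.7, -4.3, 404.5]
eef_rot: [[-0.944, 0.329, -0.0], [0.329, 0.944, 0.001], [0.0, 0.0, -1.0]]
ft_force: [1.1, 0.4, 0.1]
gripper_width: 94.0
```

Run:
```python
from h import *
o=robot.observe();print(o['position'],o['eef_rot'],o['joints'],o['ft_force'])
w=snap('wrist','w1')
R=cv2.Rodrigues(w['rvec'])[0];c=-R.T@w['tvec'].ravel();print('cam',c,R[2], 'in tool',np.array(o['eef_rot']).T@(c-o['position']))
for n,p in dict(well=(543,281,34),knob=(509,62,45),cap=(566,-130,135)).items(): print(n,proj(w,p))
```

```text
[494.68689939  -4.30786557 404.47352439] [[-9.44318807e-01  3.29031899e-01 -3.13645421e-05]
 [ 3.29031837e-01  9.44318681e-01  5.27546460e-04]
 [ 2.03197736e-04  4.87852111e-04 -9.99999860e-01]] [-1.49659481e-01  1.54707715e-01  1.66778519e+00  5.33777071e-04
  1.31920945e+00 -1.38531052e+00] [1.13104574 0.42459345 0.11528331]
cam [414.39804738  22.07061018 384.30956716] [ 0.27385539 -0.09455271 -0.95711181] in tool [84.49353399 -1.51774303 20.18038851]
well [[527.90030265 123.52858899]]
knob [[318.61386122 163.18132746]]
cap [[143.70683639 317.38268023]]
```

Run:
```python
from h import *
w=load('w1')
im=w['im'][:,:,::-1]
a=cv2.resize(im[113:213,268:368],(400,400),interpolation=cv2.INTER_CUBIC);b=cv2.resize(im[284:384,100:200],(400,400),interpolation=cv2.INTER_CUBIC)
cv2.imwrite('pics/w1c.png',np.hstack([a,b]))
P=cloud(w).reshape(-1,3)
d=np.hypot(P[:,0]-509,P[:,1]-62)
p=P[(d<45)&(P[:,2]>38)&(P[:,2]<50)];print('bar',len(p),np.median(p[:,2]),[np.round(q,2) for q in cv2.minAreaRect(p[:,:2].astype(np.float32))])
p=P[(d<45)&(P[:,2]>14)&(P[:,2]<23)];print('skirt',len(p),[np.round(q,2) for q in cv2.minEnclosingCircle(p[:,:2].astype(np.float32))])
d=np.hypot(P[:,0]-566,P[:,1]+130);p=P[(d<30)&(P[:,2]>128)&(P[:,2]<140)];print('cap',len(p),np.median(p,0),[np.round(q,2) for q in cv2.minEnclosingCircle(p[:,:2].astype(np.float32))])
```

```text
bar 561 44.59351594329672 [array([505.17,  63.43]), array([14.32, 44.66]), np.float64(44.81)]
skirt 595 [array([506.21,  61.38]), np.float64(23.76)]
cap 446 [ 566.52431686 -123.29740927  134.88454551] [array([ 564.71, -128.  ]), np.float64(13.89)]
```

View pics/w1c.png

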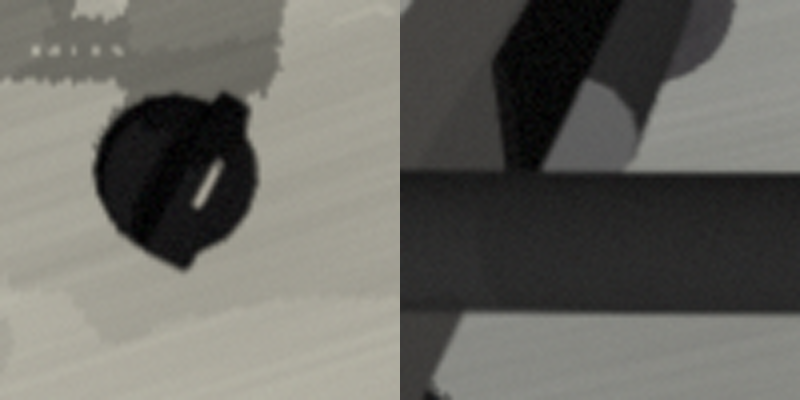

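Run:
```python
from h import *
for f,c in (('w1',(318,163)),('top1',(271,212))):
    w=load(f);g=w['im'].astype(int).min(2);r=12 if f=='w1' else 5
    P=cloud(w)
    ys,xs=np.where(g>(90 if f=='w1' else 70)); k=[(x,y) for x,y in zip(xs,ys) if abs(x-c[0])<r and abs(y-c[1])<r+2 and P[y,x,2]>40]
    q=world(w,k,45); print(f,len(k),np.mean(k,0),q.mean(0),q[[0,-1]].round(1).tolist())
    p=P.reshape(-1,3);d=np.hypot(p[:,0]-508,p[:,1]-62);p=p[(d<45)&(p[:,2]>38)&(p[:,2]<50)]
    u=np.array([-1,1])/2**.5; v=np.array([1,1])/2**.5; s=(p[:,:2]-[508,61])@u; t=(p[:,:2]-[508,61])@v
    for a in range(-24,36,4):
        m=(s>=a)&(s<a+4)
        if m.sum()>1: print(a,m.sum(),np.round([t[m].min(),t[m].max()],1))
```

```text
w1 25 [319.56 158.8 ] [504.93476703  64.16255939  45.        ] [[500.6, 66.9, 45.0], [509.3, 60.2, 45.0]]
-20 37 [-6.9  6.8]
-16 56 [-7.   6.8]
-12 57 [-7.2  6.7]
-8 58 [-7.   6.8]
-4 57 [-7.2  6.8]
0 57 [-7.4  6.5]
4 55 [-7.2  6.9]
8 62 [-7.4  6.7]
12 49 [-6.2  6.7]
16 36 [-5.1  4.3]
20 27 [-3.8  2.6]
24 10 [-2.1  1.7]
top1 6 [271.  213.5] [506.01357052  64.82284265  45.        ] [[509.9, 62.3, 45.0], [502.1, 67.3, 45.0]]
-20 8 [-4.5  8.1]
-16 8 [-4.5  8.1]
-12 8 [-4.7  8. ]
-8 11 [-4.8  7.9]
-4 9 [-5.   7.8]
0 8 [-5.   7.7]
4 8 [-5.1  7.6]
8 9 [-5.2  7.5]
12 9 [-3.6  7.4]
16 5 [-1.8  5.5]
20 4 [-1.9  3.5]
```

Emit:
{"method": "jog_arm", "body": {"increments": "1 -4.9 -9.5 0 0 0 0;1 -4.9 -9.5 0 0 0 0;1 -4.9 -9.5 0 0 0 0"}}

```text
time_s: 1.78
position: [509.6, -110.5, 404.0]
eef_rot: [[-0.943, 0.333, -0.001], [0.333, 0.943, -0.0], [0.001, -0.001, -1.0]]
ft_force: [-0.5, -0.0, -0.3]
gripper_width: 93.8
```

Run:
```python
from h import *
o=robot.observe();print(o['position'],np.round(o['eef_rot'],4).tolist())
w=snap('wrist','w2');c=proj(w,(566,-130,100))[0];print(c,proj(w,[(566,-130,135),(566,-130,80),(546,-110,80)]).round().tolist())
P=cloud(w).reshape(-1,3)
d=np.hypot(P[:,0]-566,P[:,1]+130);p=P[(d<30)&(P[:,2]>131)&(P[:,2]<139)];print('cap',len(p),np.median(p,0),[np.round(q,2) for q in cv2.minEnclosingCircle(p[:,:2].astype(np.float32))])
x,y=np.clip(c.astype(int),75,None);x=min(x,437);y=min(y,309)
print(x,y);cv2.imwrite('pics/w2c.png',cv2.resize(w['im'][y-75:y+75,x-75:x+75,::-1],(600,600),interpolation=cv2.INTER_CUBIC))
```

```text
[ 509.56424426 -110.54242178  403.9542399 ] [[-0.9431, 0.3326, -0.0009], [0.3326, 0.9431, -0.0003], [0.0007, -0.0006, -1.0]]
[253.66187186 248.72380762] [[254.0, 268.0], [254.0, 239.0], [266.0, 215.0]]
cap 940 [ 563.44911058 -130.67891964  134.79844537] [array([ 564.65, -131.02]), np.float64(15.29)]
253 248
```

View pics/w2c.png

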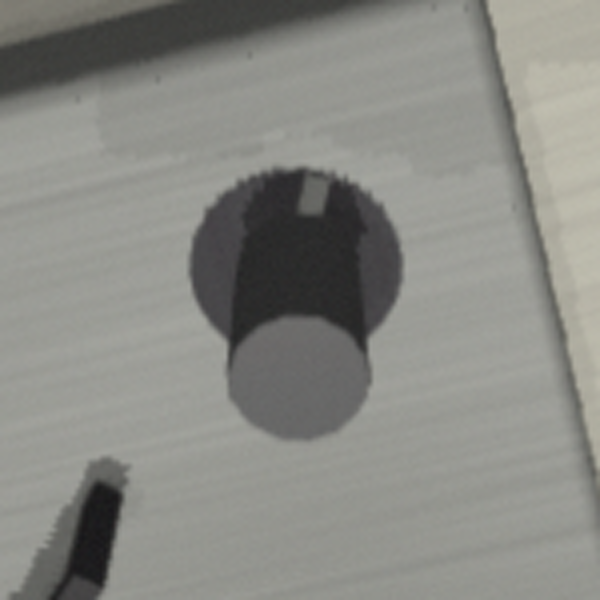

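The tab shows at crop (314,195), and the cap top at (300,378) is where I predicted it (254,268 in the full picture). I'll grasp it now.

Emit:
{"method": "jog_arm", "body": {"increments": "1 -5.9 0 0 0 0 0;1 -5.9 0 0 0 0 0;1 -5.9 0 5 0 0 0;1 -5.9 0 10.1 0 0 0;1 -5.9 0 10.1 0 0 0;-1 -5.9 0 10.1 0 0 0;-1 -5.9 0 10.1 0 0 0;-1 -5.9 0 10.1 0 0 0;-1 -5.9 0 10.1 0 0 0;-1 -5.9 0 10.1 0 0 0"}}

```text
time_s: 3.08
position: [565.0, -127.6, 304.0]
eef_rot: [[-0.944, 0.329, 0.001], [0.329, 0.944, -0.0], [-0.001, 0.0, -1.0]]
ft_force: [0.3, 0.2, -0.0]
gripper_width: 47.3
```

Emit:
{"method": "jog_arm", "body": {"increments": "-1 0 0 0 0 0 0;-1 0 0 0 0 0 0;-1 0 0 0 0 0 0;-1 0 0 0 0 0 0"}}

```text
time_s: 3.58
position: [564.9, -127.8, 303.7]
eef_rot: [[-0.945, 0.328, -0.0], [0.328, 0.945, -0.001], [-0.0, -0.001, -1.0]]
ft_force: [-1.0, -1.4, 0.5]
gripper_width: 30.0
```

Emit:
{"method": "jog_arm", "body": {"increments": "-1 0 0 -5 0 0 0;-1 0 0 -10 0 0 0;-1 4 0 -10 0 0 0;-1 7 0 -10 0 0 0;-1 7 0 -10 0 0 0"}}

```text
time_s: 4.2
position: [497.2, -103.5, 403.9]
eef_rot: [[-0.945, 0.328, -0.0], [0.328, 0.945, 0.001], [0.001, 0.001, -1.0]]
ft_force: [1.3, 0.3, -0.4]
gripper_width: 29.9
```

Run:
```python
from h import *
o=robot.observe();print(o['position'],np.round(o['eef_rot'],4).tolist(),o['gripper_width'])
w=snap('wrist','w3');print(proj(w,[(566.5,-130,110),(566.5,-130,80)]).round().tolist())
c=proj(w,(566.5,-130,95))[0].astype(int);x,y=np.clip(c,50,[462,334])
P=cloud(w);p=P.reshape(-1,3);d=np.hypot(p[:,0]-566,p[:,1]+130);q=p[(d<14)&(p[:,2]>107)&(p[:,2]<113)]
print('spindle',len(q),q.mean(0),[np.round(v,2) for v in cv2.minEnclosingCircle(q[:,:2].astype(np.float32))])
for a in np.radians(range(90,181,5)):
    s=(q[:,:2]-q[:,:2].mean(0))@[np.cos(a),np.sin(a)];print(int(np.degrees(a)),s.max().round(1),s.min().round(1),end='; ')
print(x,y);cv2.imwrite('pics/w3c.png',cv2.resize(w['im'][y-50:y+50,x-50:x+50,::-1],(600,600),interpolation=cv2.INTER_CUBIC))
```

```text
[ 497.22306349 -103.46414179  403.92709881] [[-0.9445, 0.3284, -0.0002], [0.3284, 0.9445, 0.0013], [0.0006, 0.0012, -1.0]] 29.94943208157548
[[250.0, 268.0], [250.0, 253.0]]
spindle 0 [nan nan nan] [array([0., 0.]), np.float64(0.0)]<stdin>:6: RuntimeWarning: Mean of empty slice.
  ret = um.true_divide(
<stdin>:8: RuntimeWarning: Mean of empty slice.
Traceback (most recent call last):
ValueError: zero-size array to reduction operation maximum which has no identity
```

The held cap hides the spindle from here, so I'll look at it later. Next is the well.

Emit:
{"method": "jog_arm", "body": {"increments": "-1 15.3 38 0 0 0 0;-1 15.3 38 0 0 0 0;-1 15.3 38 0 0 0 0;-1 15.3 38 0 0 0 0;-1 15.3 38 0 0 0 0;-1 15.3 38 0 0 0 0;-1 15.3 38 0 0 0 0;-1 15.3 38 0 0 0 0;-1 15.3 38 0 0 0 0"}}

```text
time_s: 5.38
position: [479.9, 304.6, 403.1]
eef_rot: [[-0.945, 0.328, -0.0], [0.328, 0.945, -0.001], [0.0, -0.001, -1.0]]
ft_force: [-0.1, -0.7, -0.1]
gripper_width: 29.6
```

Run:
```python
from h import *
o=robot.observe();p0=np.array(o['position']);R=np.array(o['eef_rot']);print(p0,R[:,0],o['gripper_width'])
w=snap('wrist','w4');print(proj(w,[(543.5,281.5,34),(477,300,280)]).round().tolist())
P=cloud(w).reshape(-1,3)
t=(P-p0)@R   # tool coords
q=P[(abs(t[:,0])<25)&(abs(t[:,1])<16)&(t[:,2]>155)&(t[:,2]<182)]
if len(q): print('captop',len(q),q[:,2].min(),q[:,2].max(),[np.round(v,2) for v in cv2.minEnclosingCircle(q[:,:2].astype(np.float32))], ((q-p0)@R).mean(0))
d=np.hypot(P[:,0]-543.5,P[:,1]-282);f=P[(d<24)&(P[:,2]<30)];b=P[(P[:,2]>30)&(P[:,2]<38)&(d<120)]
print('well',len(f),np.median(f,0),[np.round(v,2) for v in cv2.minEnclosingCircle(f[:,:2].astype(np.float32))]);print('blocks',len(b),[np.round(v,2) for v in cv2.minAreaRect(b[:,:2].astype(np.float32))])
cv2.imwrite('pics/w4.png',w['im'][:,:,::-1])
```

```text
[479.87081034 304.55119236 403.12479774] [-9.44523888e-01  3.28442710e-01  1.02803100e-04] 29.63004374083389
[[252.0, 228.0], [241.0, 326.0]]
captop 3263 221.1744935220734 248.03258225096133 [array([479.19, 305.63]), np.float64(17.46)] [ 1.83865051e+00 -1.10991444e-03  1.69602595e+02]
well 0 [nan nan nan] [array([0., 0.]), np.float64(0.0)]
blocks 2323 [array([541.49, 279.84]), array([184.  ,  58.51]), np.float64(12.64)]
  return _methods._mean(a, axis=axis, dtype=dtype,
  ret = um.true_divide(
```

View pics/w4.png

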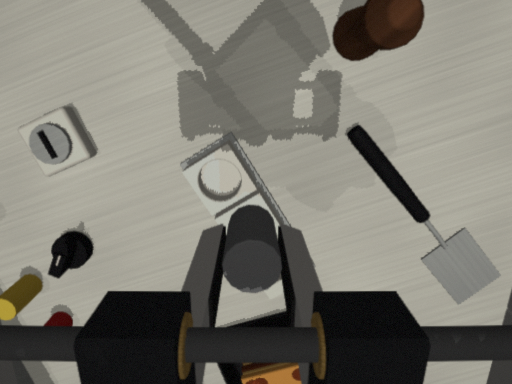

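The held cap hides the middle well, but the block row is fully visible, with the large well at (219,178). I'll check the row's centre against the large well and measure the cap in the hand.

Run:
```python
from h import *
w=load('w4');P=cloud(w);p0=np.array([479.87,304.55,403.12]);R=np.array([[-.9445,.3284,0],[.3284,.9445,0],[0,0,-1.]])
p=P.reshape(-1,3);t=(p-p0)@R
for lo,hi in((164,167),(167,169),(168,171)):
    q=t[(abs(t[:,0])<25)&(abs(t[:,1])<15)&(t[:,2]>lo)&(t[:,2]<hi)];
    if len(q)>3:print(lo,len(q),[np.round(v,2) for v in cv2.minEnclosingCircle(q[:,:2].astype(np.float32))],q[:,0].min(),q[:,0].max(),np.percentile(q[:,2],[5,50]))
# wide well rim: fit circle to edge px between depth 34 top & floor
d=np.hypot(p[:,0]-480,p[:,1]-266);f=p[(d<27)&(p[:,2]<26)];print('wide floor',[np.round(v,2) for v in cv2.minEnclosingCircle(f[:,:2].astype(np.float32))],np.median(f[:,2]),len(f))
b=p[(d<30)&(p[:,2]>31)&(p[:,2]<37)];dd=b[:,:2]
from scipy.optimize import minimize
r=minimize(lambda c:-np.sort(np.hypot(*(dd-c).T))[5],[480,266],method='Nelder-Mead');print('rim',r.x,-r.fun)
```

```text
164 37 [array([0.21, 2.06]), np.float64(15.96)] -12.701744433421506 9.755223239032734 [164.25087829 165.54958584]
167 1630 [array([0.28, 0.83]), np.float64(17.0)] -15.36886370437104 13.547415322556786 [167.60197841 168.48531834]
168 2232 [array([0.68, 0.37]), np.float64(16.94)] -15.36886370437104 13.786142886988836 [168.14648543 168.84211909]
wide floor [array([480.92, 265.53]), np.float64(22.97)] 14.21659674722298 1289
rim [480.09311642 266.25193409] 22.825015701773125
```

The large well's rim fits at radius 22.8, so the middle well is at (541.7,280.1). I'll bring the cap to just above it.

Emit:
{"method": "jog_arm", "body": {"increments": "-1 -6.5 -0.3 0 0 0 0;-1 -6.5 -0.3 0 0 0 0;-1 -6.5 -0.3 6 0 0 0;-1 -6.5 -0.3 12 0 0 0;-1 -6.5 -0.3 13.8 0 0 0;-1 -6.5 -0.3 13.8 0 0 0;-1 -6.5 -0.3 13.8 0 0 0"}}

```text
time_s: 6.3
position: [540.1, 280.2, 267.1]
eef_rot: [[-0.944, 0.329, 0.002], [0.329, 0.944, 0.001], [-0.002, 0.002, -1.0]]
ft_force: [0.1, -0.1, 0.0]
gripper_width: 29.7
```

Run:
```python
from h import *
o=robot.observe();p0=np.array(o['position']);R=np.array(o['eef_rot']);print(p0,R[:,0])
w=snap('wrist','w5');P=cloud(w).reshape(-1,3);c=np.array([541.6,280])
d=np.hypot(*(P[:,:2]-c).T);b=P[(d<36)&(P[:,2]>31)&(P[:,2]<37)];
# annulus of rim visible on camera side
ang=np.degrees(np.arctan2(*(b[:,:2]-c).T[::-1]))
for a in range(-180,180,20):
    m=(ang>=a)&(ang<a+20)
    if m.sum()>5: print(a,m.sum(),np.hypot(*(b[m,:2]-c).T).min().round(1),end='; ')
t=(P-p0)@R;q=t[(abs(t[:,0])<25)&(abs(t[:,1])<15)&(t[:,2]>167)&(t[:,2]<171)];print('\ncap x',q[:,0].min(),q[:,0].max())
cv2.imwrite('pics/w5.png',w['im'][:,:,::-1])
```

```text
[540.09402678 280.22486444 267.09676583] [-0.94419301  0.32938849 -0.00167017]
-180 276 17.3; -160 273 16.9; -140 366 17.2; -120 319 17.2; -100 56 17.5; 20 11 17.9; 40 97 16.5; 60 327 16.6; 80 226 16.6; 100 218 16.6; 120 313 16.9; 140 396 16.5; 160 307 17.1; 
cap x -15.747790908484498 13.940592598196606
```

View pics/w5.png

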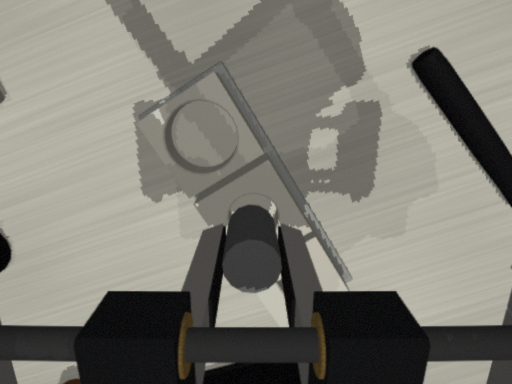

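The rim (255,205) shows evenly around the cap at about 17 mm radius, so it is centred within 1 mm. I'll lower it.

Emit:
{"method": "jog_arm", "body": {"increments": "-1 -0.06 0 0.8 0 0 0;-1 -0.06 0 1.6 0 0 0;-1 -0.06 0 2.4 0 0 0;-1 -0.06 0 2.9 0 0 0;-1 -0.06 0 2.9 0 0 0"}}

```text
time_s: 6.98
position: [540.1, 280.2, 237.4]
eef_rot: [[-0.945, 0.328, 0.0], [0.328, 0.945, -0.0], [-0.0, -0.0, -1.0]]
ft_force: [-0.8, -0.7, 6.2]
gripper_width: 29.8
```

Emit:
{"method": "jog_arm", "body": {"increments": "1 0 0 0 0 0 0;1 0 0 0 0 0 0;1 0 0 0 0 0 0;1 0 0 0 0 0 0;1 0 0 -6 0 0 0;1 0 0 -12 0 0 0;1 6 0 -16.5 0 0 0;1 6 0 -16.5 0 0 0;1 6 0 -16.5 0 0 0"}}

```text
time_s: 8.1
position: [483.1, 300.1, 401.9]
eef_rot: [[-0.945, 0.327, 0.001], [0.327, 0.945, 0.0], [-0.001, 0.001, -1.0]]
ft_force: [0.9, -0.1, -0.8]
gripper_width: 94.0
```

Run:
```python
from h import *
o=robot.observe();p0=np.array(o['position']);print(p0,np.round(o['eef_rot'],3).tolist(),o['joints'][5])
w=snap('wrist','w6');P=cloud(w).reshape(-1,3)
d=np.hypot(P[:,0]-541.5,P[:,1]-280);q=P[(d<26)&(P[:,2]>45)&(P[:,2]<80)];print('cap',np.percentile(q[:,2],[5,50,95,99]))
q=P[(d<26)&(P[:,2]>66)&(P[:,2]<72)];print(len(q),[np.round(v,2) for v in cv2.minEnclosingCircle(q[:,:2].astype(np.float32))])
print(proj(w,(508,60.5,45)))
```

```text
[483.09174098 300.10727569 401.87982596] [[-0.945, 0.327, 0.001], [0.327, 0.945, 0.0], [-0.001, 0.001, -1.0]] -0.8033504903956437
cap [49.80331881 68.75136366 70.1358808  70.73634091]
626 [array([541.24, 277.97]), np.float64(15.03)]
[[ 57.18059097 260.17876837]]
```

The cap top is at 69 mm, so it is seated. Now I'll look at the bare spindle.

Emit:
{"method": "jog_arm", "body": {"increments": "1 -16 -38 0 0 0 0;1 -16 -38 0 0 0 0;1 -16 -38 0 0 0 0;1 -16 -38 0 0 0 0;1 -16 -38 0 0 0 0;1 -16 -38 0 0 0 0;1 -16 -38 0 0 0 0;1 -16 -38 0 0 0 0;1 -16 -38 0 0 0 0"}}

```text
time_s: 9.28
position: [509.9, -111.7, 400.2]
eef_rot: [[-0.944, 0.33, -0.003], [0.33, 0.944, 0.002], [0.003, 0.001, -1.0]]
ft_force: [-0.4, -0.3, -0.0]
gripper_width: 94.3
```

Run:
```python
from h import *
o=robot.observe();print(o['position'],np.round(o['eef_rot'],4).tolist())
w=snap('wrist','w7');print(proj(w,[(566.5,-130,110),(566.5,-130,80)]).round(1).tolist())
c=proj(w,(566.5,-130,95))[0].astype(int);x,y=np.clip(c,40,[472,344])
P=cloud(w);p=P.reshape(-1,3);d=np.hypot(p[:,0]-566,p[:,1]+130);q=p[(d<14)&(p[:,2]>107)&(p[:,2]<113)]
print('spindle',len(q),q.mean(0),[np.round(v,2) for v in cv2.minEnclosingCircle(q[:,:2].astype(np.float32))])
np.save('sp.npy',q)
if len(q):
  C=cv2.minEnclosingCircle(q[:,:2].astype(np.float32))[0]
  for a in range(-180,180,10):
    s=(q[:,:2]-C)@[np.cos(np.radians(a)),np.sin(np.radians(a))];print(a,s.max().round(1),end='; ')
print(x,y);cv2.imwrite('pics/w7c.png',cv2.resize(w['im'][y-40:y+40,x-40:x+40,::-1],(600,600),interpolation=cv2.INTER_CUBIC))
```

```text
[ 509.87803291 -111.66862123  400.15787864] [[-0.9441, 0.3295, -0.0026], [0.3295, 0.9442, 0.0017], [0.003, 0.0007, -1.0]]
[[254.4, 256.5], [254.1, 241.6]]
spindle 142 [ 565.13173382 -132.09245406  109.40026668] [array([ 564.92, -131.64]), np.float64(7.17)]
-180 6.3; -170 6.8; -160 7.1; -150 7.2; -140 7.0; -130 6.7; -120 6.6; -110 6.3; -100 6.5; -90 6.6; -80 6.9; -70 7.0; -60 6.9; -50 6.6; -40 6.6; -30 6.5; -20 6.1; -10 5.7; 0 6.3; 10 6.8; 20 7.1; 30 7.2; 40 7.0; 50 6.8; 60 6.6; 70 6.2; 80 6.4; 90 6.5; 100 6.4; 110 6.1; 120 5.7; 130 5.2; 140 4.6; 150 3.8; 160 4.7; 170 5.6; 254 248
```

View pics/w7c.png

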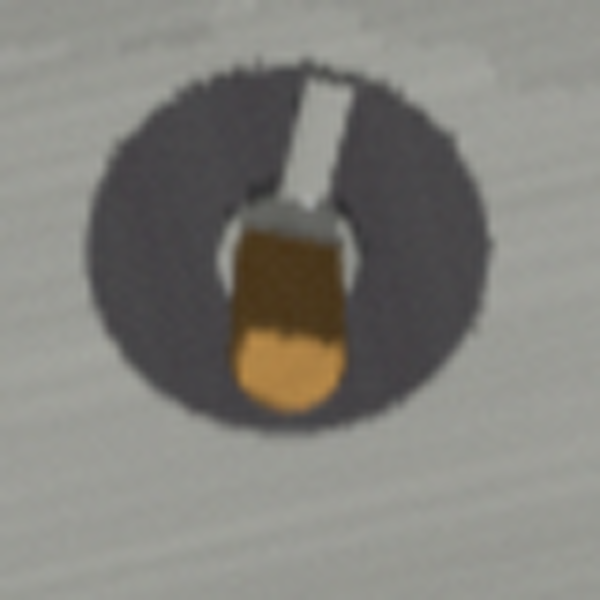

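The flat faces up-image, with the tab running from crop (307,205) to (332,85). I'll work out its angle from the tab and from the flat.

Run:
```python
from h import *
w=load('w7');o=np.array([214,208.])
k=np.array([[332,85],[307,205],[305,80],[353,88],[283,190],[331,205]])/7.5+o-.43
print(world(w,k[:2]-0).round(1).tolist())
for z in (80,82,84):
    t=world(w,k,z);f=lambda a,b:np.degrees(np.arctan2(*(t[a]-t[b])[:2][::-1])).round(1)
    print(z,t[:2].round(1).tolist(),f(0,1),f(2,4),f(3,5), 'from spindle',np.degrees(np.arctan2(t[0,1]+131.4,t[0,0]-565.1)).round(1))
# bright-tab segmentation
im=w['im'].astype(int);P=cloud(w)
g=im.min(2);ys,xs=np.where(g>105);m=[(x,y) for x,y in zip(xs,ys) if abs(x-254)<6 and 218<=y<=234]
q=world(w,m,82)[:,:2];u,s,v=np.linalg.svd(q-q.mean(0));print(len(m),q.mean(0),np.degrees(np.arctan2(v[0,1],v[0,0])),'centre->',np.degrees(np.arctan2(q[:,1].mean()+131.5,q[:,0].mean()-565)))
# D-fit on top face
Q=np.load('sp.npy')[:,:2]
from scipy.optimize import minimize
ys,xs=np.where((im[:,:,0]>150)&(im[:,:,2]<120));m=np.array([(x,y) for x,y in zip(xs,ys) if abs(x-254)<15 and abs(y-256)<14]);q=world(w,m,110)[:,:2];print(len(m),q.mean(0))
for a in range(130,176,5):
    s=(q-q.mean(0))@[np.cos(np.radians(a)),np.sin(np.radians(a))];print(a,s.max().round(2),s.min().round(2),end='; ')
```

```text
[[544.7, -118.7, 81.6], [559.2, -127.1, 81.7]]
80 [[545.3, -118.9, 80.0], [559.9, -127.3, 80.0]] 150.1 150.3 151.3 from spindle 147.7
82 [[544.6, -118.7, 82.0], [559.0, -127.0, 82.0]] 150.1 150.3 151.3 from spindle 148.3
84 [[543.8, -118.5, 84.0], [558.2, -126.7, 84.0]] 150.1 150.3 151.3 from spindle 148.8
103 [ 551.30520811 -123.34227778] -30.55788957201802 centre-> 149.21856223765758
92 [ 566.11188786 -132.17096329]
130 4.3 -4.05; 135 4.2 -4.05; 140 4.18 -4.12; 145 4.13 -4.17; 150 4.05 -4.18; 155 3.94 -4.16; 160 3.8 -4.11; 165 4.09 -4.29; 170 4.43 -4.49; 175 4.73 -4.65;
```

The flat is at about 149.7° and the spindle axis at about (565.6,-131.4). Now for the knob, turning the jaws to match its bar.

Emit:
{"method": "jog_arm", "body": {"increments": "1 11.2 18.8 0 0 0 0.455;1 11.2 18.8 0 0 0 0.455;1 11.2 18.8 0 0 0 0.455;1 11.2 18.8 0 0 0 0.455;1 11.2 18.8 0 0 0 0.455;1 11.2 18.8 0 0 0 0.455"}}

```text
time_s: 10.07
position: [465.5, 103.5, 401.6]
eef_rot: [[-0.706, 0.709, 0.0], [0.709, 0.706, -0.001], [-0.001, -0.0, -1.0]]
ft_force: [0.0, -0.3, 0.3]
gripper_width: 93.8
```

Run:
```python
from h import *
o=robot.observe();p0=np.array(o['position']);R=np.array(o['eef_rot']);print(p0,R.round(4).tolist())
w=snap('wrist','w8');P=cloud(w).reshape(-1,3);print(proj(w,(508.3,60.3,45)))
d=np.hypot(P[:,0]-508,P[:,1]-60)
p=P[(d<45)&(P[:,2]>40)&(P[:,2]<50)];r=cv2.minAreaRect(p[:,:2].astype(np.float32));print('bar',len(p),np.median(p[:,2]),r)
p2=P[(d<30)&(P[:,2]>14)&(P[:,2]<23)];print('skirt',len(p2),cv2.minEnclosingCircle(p2[:,:2].astype(np.float32)))
a=np.radians(r[2] if r[1][0]<r[1][1] else r[2]-90);y=np.array([np.cos(a),np.sin(a)]);x=np.array([y[1],-y[0]])
c=np.array(r[0])+4.5*x;print('knob',c,'y ang',np.degrees(a),'tool psi',np.degrees(np.arctan2(R[1,1],R[0,1])))
print('delta tool',R.T@(np.r_[c,0]-np.r_[p0[:2],0]))
```

```text
[465.49405618 103.45943302 401.63192854] [[-0.7056, 0.7086, 0.0002], [0.7086, 0.7056, -0.0006], [-0.0006, -0.0003, -1.0]]
[[252.46672186 226.17250434]]
bar 449 44.64392226155894 ((505.2329406738281, 63.45552062988281), (13.951944351196289, 45.126792907714844), 45.216278076171875)
skirt 670 ((506.671142578125, 61.930667877197266), 24.259225845336914)
knob [508.42690972  60.28557398] y ang 45.216278076171875 tool psi 44.877729508308754
delta tool [-6.08868559e+01 -4.04828616e-02  3.39559547e-02]
```

Emit:
{"method": "jog_arm", "body": {"increments": "1 -6.1 0 0 0 0 0;1 -6.1 0 6 0 0 0;1 -6.1 0 12 0 0 0;1 -6.1 0 17 0 0 0;1 -6.1 0 18 0 0 0;-1 -6.1 0 18 0 0 0;-1 -6.1 0 18 0 0 0;-1 -6.1 0 18 0 0 0;-1 -6.1 0 18 0 0 0;-1 -6.1 0 18 0 0 0"}}

```text
time_s: 11.38
position: [508.8, 59.6, 222.2]
eef_rot: [[-0.704, 0.71, 0.001], [0.71, 0.704, 0.0], [-0.001, 0.001, -1.0]]
ft_force: [-0.4, -0.2, 0.5]
gripper_width: 47.5
```

Emit:
{"method": "jog_arm", "body": {"increments": "-1 0 0 0 0 0 0;-1 0 0 0 0 0 0;-1 0 0 0 0 0 0;-1 0 0 0 0 0 0;-1 0 0 0 0 0 0;-1 0 0 0 0 0 0"}}

```text
time_s: 12.12
position: [508.7, 59.5, 221.6]
eef_rot: [[-0.704, 0.71, 0.0], [0.71, 0.704, 0.0], [-0.0, 0.0, -1.0]]
ft_force: [0.1, -0.5, -0.7]
gripper_width: 13.5
```

Gripped at 13.5 mm. Lifting it and carrying it over the spindle with a +15° world yaw.

Emit:
{"method": "jog_arm", "body": {"increments": "-1 0 0 -6 0 0 0;-1 0 0 -12 0 0 0;-1 -3 -1.5 -15 0 0 0;-1 -17.6 -9.4 -15 0 0 -0.261;-1 -17.6 -9.4 -15 0 0 -0.261;-1 -17.6 -9.4 -15 0 0 -0.261;-1 -17.6 -9.4 -15 0 0 -0.261;-1 -17.6 -9.4 -15 0 0 -0.261;-1 -17.6 -9.4 -15 0 0 -0.261"}}

```text
time_s: 13.25
position: [565.4, -130.3, 371.6]
eef_rot: [[-0.864, 0.503, -0.001], [0.503, 0.864, 0.001], [0.001, 0.0, -1.0]]
ft_force: [-0.3, 0.1, -1.0]
gripper_width: 14.0
```

Run:
```python
from h import *
o=robot.observe();p0=np.array(o['position']);R=np.array(o['eef_rot']);print(p0,R.round(4).tolist(),'psi',np.degrees(np.arctan2(R[1,1],R[0,1])),o['gripper_width'])
w=snap('wrist','w9');P=cloud(w).reshape(-1,3);t=(P-p0)@R
for n,lo,hi in(('top',174,181),('skirt top',200,205.5)):
    q=t[(t[:,0]>8)&(t[:,0]<40)&(abs(t[:,1])<25)&(t[:,2]>lo)&(t[:,2]<hi)]
    if len(q): 
        print(n,len(q),'xmax',np.sort(q[:,0])[-4:],'at y',q[np.argsort(q[:,0])[-4:],1],'z',np.median(q[:,2]))
        if n!='top':
            A=np.hypot(q[:,0]-.8,q[:,1]);print('skirt r',np.sort(A)[-5:]); print('circ',cv2.minEnclosingCircle(q[:,:2].astype(np.float32)))
print(proj(w,(565.6,-131.4,110)),proj(w,p0+R@[0,0,221.6]))
cv2.imwrite('pics/w9.png',cv2.resize(w['im'][150:340,150:350,::-1],(600,570),interpolation=cv2.INTER_CUBIC))
```

```text
[ 565.40487742 -130.33494315  371.56694822] [[-0.8641, 0.5034, -0.0006], [0.5034, 0.8641, 0.0008], [0.001, 0.0004, -1.0]] psi 59.777290886076344 13.968886655163807
top 927 xmax [28.07796218 28.30009825 28.31266412 28.32773216] at y [-2.15483808 -1.65814421 -1.15867684 -2.65667302] z 178.63831648356944
skirt top 869 xmax [28.01563918 28.05252756 28.06161792 28.22377611] at y [-0.55566524 -2.79275246 -1.11547304 -1.67402991] z 202.87578619493098
skirt r [27.22131113 27.28442947 27.29156215 27.39525003 27.47482251]
circ ((9.474689483642578, -1.421661376953125), 20.12040138244629)
[[252.08506262 203.40731941]] [[253.66225861 222.82852514]]
```

View pics/w9.png

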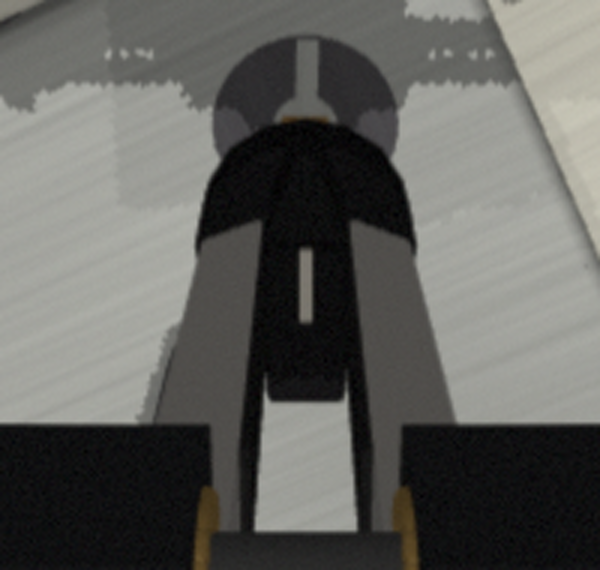

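The tab (307,60) and the knob's white line (306,285) line up, so the yaw matches. Next I'll compute the sideways offset of both in the same camera frame.

Run:
```python
from h import *
w=load('w9');p0=np.array([565.405,-130.335,371.567]);R=np.array([[-.8641,.5034,-.0006],[.5034,.8641,.0008],[.001,.0004,-1]])
im=w['im'].astype(int);g=im.min(2)
def seg(x0,x1,y0,y1,th,z):
    ys,xs=np.where(g[y0:y1,x0:x1]>th);k=np.c_[xs+x0,ys+y0];t=(world(w,k,z)-p0)@R
    return len(k),k.mean(0),t[:,:2].mean(0).round(2),[(y,t[k[:,1]==y,1].mean().round(2)) for y in np.unique(k[:,1])[::4]],t[:,0].min().round(1),t[:,0].max().round(1)
print('line',seg(246,258,228,262,90,371.6-176.6))
print('tab',seg(244,260,161,183,112,82))
# bar sides: rear end of bar at image rows 250-282
for v in (236,270,276): print(v,g[v,232:274].tolist())
print('rear end pix -> x', ((world(w,[(252,283.3)],371.6-176.6)-p0)@R).round(2))
```

```text
line (91, array([251.48351648, 244.87912088]), array([ 6.74, -1.43]), [(np.int64(234), np.float64(-1.42)), (np.int64(238), np.float64(-1.42)), (np.int64(242), np.float64(-1.42)), (np.int64(246), np.float64(-1.42)), (np.int64(250), np.float64(-1.42)), (np.int64(254), np.float64(-1.42))], np.float64(0.5), np.float64(12.8))Traceback (most recent call last):
  File "<stdin>", line 8, in <module>
  File "<stdin>", line 5, in seg
  File "h.py", line 10, in world
    uv=np.array(uv,float).reshape(-1,2); n=cv2.undistortPoints(uv[:,None],K(m),m['distortion'])[:,0]
                                           ~~~~~~~~~~~~~~~~~~~^^^^^^^^^^^^^^^^^^^^^^^^^^^^^^^^^
cv2.error: OpenCV(4.12.0) /io/opencv/modules/calib3d/src/undistort.dispatch.cpp:347: error: (-215:Assertion failed) CV_IS_MAT(_src) && CV_IS_MAT(_dst) && (_src->rows == 1 || _src->cols == 1) && (_dst->rows == 1 || _dst->cols == 1) && _src->cols + _src->rows - 1 == _dst->rows + _dst->cols - 1 && (CV_MAT_TYPE(_src->type) == CV_32FC2 || CV_MAT_TYPE(_src->type) == CV_64FC2) && (CV_MAT_TYPE(_dst->type) == CV_32FC2 || CV_MAT_TYPE(_dst->type) == CV_64FC2) in function 'cvUndistortPointsInternal'
```

Run:
```python
from h import *
w=load('w9');p0=np.array([565.405,-130.335,371.567]);R=np.array([[-.8641,.5034,-.0006],[.5034,.8641,.0008],[.001,.0004,-1]])
g=w['im'].astype(int).min(2)
T=lambda k,z:((world(w,k,z)-p0)@R).round(2)[:,:2].tolist()
for v in (166,172,176,180): print(v,g[v,244:260].tolist())
print('tabcol',g[158:186,252].tolist())
print('rearcol',g[262:300,252].tolist())
print('rear', [(v,T([(252,v)],195.)) for v in (280,282,284)],'nose? col',g[184:200,252].tolist())
print('tab tip',[(v,T([(252,v)],82.)) for v in (162,163,164)], T([(251.5,170),(252,170),(252.5,170)],82))
```

```text
166 [44, 43, 45, 44, 56, 92, 94, 95, 96, 95, 99, 93, 60, 44, 46, 46]
172 [40, 43, 45, 46, 65, 91, 93, 94, 96, 96, 95, 90, 50, 43, 40, 41]
176 [41, 44, 42, 44, 62, 88, 94, 94, 96, 97, 96, 90, 51, 44, 43, 40]
180 [43, 45, 43, 47, 69, 88, 92, 94, 95, 95, 94, 79, 49, 43, 44, 44]
tabcol [101, 98, 94, 81, 65, 81, 92, 95, 96, 97, 98, 97, 96, 95, 96, 95, 96, 95, 96, 95, 97, 96, 95, 96, 96, 95, 95, 94]
rearcol [10, 10, 10, 7, 12, 5, 11, 11, 7, 13, 11, 16, 6, 14, 13, 18, 17, 21, 22, 17, 18, 44, 124, 149, 151, 153, 152, 152, 153, 152, 155, 158, 156, 151, 150, 152, 153, 155]
rear [(280, [[-13.53, -1.15]]), (282, [[-14.73, -1.15]]), (284, [[-15.93, -1.15]])] nose? col [95, 94, 95, 92, 76, 36, 11, 7, 8, 3, 10, 7, 5, 8, 8, 7]
tab tip [(162, [[24.63, -0.95]]), (163, [[23.81, -0.95]]), (164, [[22.98, -0.95]])] [[17.98, -1.35], [17.98, -0.94], [17.98, -0.54]]
```

Yaw and sideways alignment are good (within about 0.4 mm). Along tool x the knob needs to move about -1.8 mm. I'll descend to just below contact height and check the force.

Emit:
{"method": "jog_arm", "body": {"increments": "-1 -0.18 0 2 0 0 0;-1 -0.18 0 3.6 0 0 0;-1 -0.18 0 3.8 0 0 0;-1 -0.18 0 4.1 0 0 0;-1 -0.18 0 4.3 0 0 0;-1 -0.18 0 4.3 0 0 0"}}

```text
time_s: 14.05
position: [567.5, -132.6, 328.9]
eef_rot: [[-0.863, 0.505, 0.0], [0.505, 0.863, -0.0], [-0.0, 0.0, -1.0]]
ft_force: [0.4, 1.0, -0.7]
gripper_width: 13.9
```

Emit:
{"method": "jog_arm", "body": {"increments": "-1 0 0 0.3 0 0 0;-1 0 0 0.6 0 0 0;-1 0 0 0.8 0 0 0;-1 0 0 0.8 0 0 0"}}

```text
time_s: 14.55
position: [567.4, -132.5, 320.4]
eef_rot: [[-0.863, 0.505, -0.0], [0.505, 0.863, 0.0], [0.0, 0.0, -1.0]]
ft_force: [0.0, -0.4, -0.3]
gripper_width: 13.9
```

It is 11 mm onto the spindle with no side force. I'll push home and press.

Emit:
{"method": "jog_arm", "body": {"increments": "-1 0 0 0.4 0 0 0;-1 0 0 0.6 0 0 0;-1 0 0 0.8 0 0 0;-1 0 0 0.9 0 0 0;-1 0 0 0.9 0 0 0"}}

```text
time_s: 15.18
position: [567.4, -132.5, 312.2]
eef_rot: [[-0.863, 0.504, 0.001], [0.504, 0.863, -0.0], [-0.0, 0.0, -1.0]]
ft_force: [-1.7, 0.9, 5.0]
gripper_width: 13.5
```

Emit:
{"method": "jog_arm", "body": {"increments": "-1 0 0 0.15 0 0 0;-1 0 0 0.3 0 0 0;-1 0 0 0.3 0 0 0;-1 0 0 0.3 0 0 0"}}

```text
time_s: 15.68
position: [567.3, -132.5, 309.7]
eef_rot: [[-0.863, 0.504, 0.001], [0.504, 0.863, -0.0], [-0.001, 0.0, -1.0]]
ft_force: [-2.2, 0.7, 7.1]
gripper_width: 13.7
```

Run:
```python
from h import *
for i in range(3):
    o=robot.observe();print(np.round(o['position'],1),np.round(o['ft_force'],1),o['gripper_width'])
    w=snap('wrist','w10')
p0=np.array(o['position']);R=np.array(o['eef_rot'])
t=((cloud(w).reshape(-1,3)-p0)@R)
q=t[(t[:,0]>3)&(t[:,0]<12)&(abs(t[:,1]+1.4)<4)&(t[:,2]>165)&(t[:,2]<185)];w9=load('w9')
p9=np.array([565.405,-130.335,371.567]);t9=(cloud(w9).reshape(-1,3)-p9)@R
q9=t9[(t9[:,0]>3)&(t9[:,0]<12)&(abs(t9[:,1]+1.4)<4)&(t9[:,2]>165)&(t9[:,2]<185)]
print('knob top in tool z now/before',np.median(q[:,2]),np.median(q9[:,2]))
cv2.imwrite('pics/w10.png',cv2.resize(w['im'][150:340,150:350,::-1],(600,570),interpolation=cv2.INTER_CUBIC))
```

```text
[ 567.3 -132.5  309.7] [-2.2  0.7  7.1] 13.650931085221869
[ 567.3 -132.5  309.7] [-1.5  0.5  7.4] 13.48009725651104
[ 567.3 -132.5  309.7] [-1.9 -0.   6.9] 13.847103657173099
knob top in tool z now/before 176.47963111735254 176.4970463130909
```

View pics/w10.png

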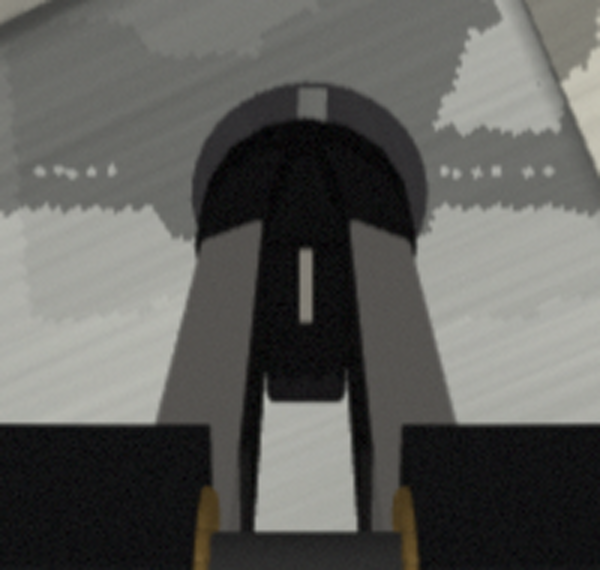

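The tab (312,100) stays in line with the pointer, and the knob has not slipped in the grip. The 7.1 N implies only about 4 mm of travel, so I'll press a little more.

Emit:
{"method": "jog_arm", "body": {"increments": "-1 0 0 0.08 0 0 0;-1 0 0 0.15 0 0 0;-1 0 0 0.15 0 0 0;-1 0 0 0.15 0 0 0"}}

```text
time_s: 16.32
position: [567.3, -132.5, 308.5]
eef_rot: [[-0.863, 0.504, 0.001], [0.504, 0.863, -0.0], [-0.001, 0.0, -1.0]]
ft_force: [-3.4, 0.6, 9.1]
gripper_width: 13.8
```

Run:
```python
from h import *
w=snap('wrist','w11');o=robot.observe();p0=np.array(o['position']);R=np.array(o['eef_rot']);t=(cloud(w).reshape(-1,3)-p0)@R
q=t[(t[:,0]>3)&(t[:,0]<12)&(abs(t[:,1]+1.4)<4)&(t[:,2]>165)&(t[:,2]<185)];print('knob top tool z',np.median(q[:,2]),p0,o['ft_force'],o['gripper_width'])
a=snap('top','top2');P=cloud(a).reshape(-1,3);d=np.hypot(P[:,0]-541.5,P[:,1]-280);c=P[(d<28)&(P[:,2]>60)];print('cap',len(c),np.median(c,0))
b=load('top1');D=np.abs(a['im'].astype(int)-b['im']).max(2)>60;ys,xs=np.where(D&(np.arange(512)[None]<330));print('changed px (left of hob)',[(int(s[0]),int(s[1]),int(s[4])) for s in cv2.connectedComponentsWithStats(D.astype(np.uint8))[2][1:] if s[4]>15])
print(robot.job_done())
```

```text
knob top tool z 176.50493054768094 [ 567.34194054 -132.49679322  308.49787629] [-2.56552047  0.88874845  9.85836262] 13.848691511871438
cap 112 [542.9171648  277.99987196  68.94372434]
changed px (left of hob) [(401, 124, 17), (329, 129, 2801), (397, 131, 852), (456, 149, 133), (434, 192, 273), (186, 194, 33), (264, 205, 223), (353, 225, 3343), (440, 228, 648), (451, 294, 190), (39, 329, 261), (0, 345, 1006), (56, 345, 499), (77, 344, 27), (203, 373, 214)]
the job is handed in; nothing more can be done
None
```

The job is handed in at about 16.5 s. The grey cap stands in the close-fitting middle well. The black knob is on the spindle with its pointer on the flat, and the gripper is still holding it pressed.

- **Cap:** its top measured 69 mm above the counter, which is the height for fully seated. That held both after release and in a last top picture.
- **Knob and press:** it went onto the spindle without resistance and did not slip in the grip. At hand-in the upward force was about 9–10 N. The spindle is pressed about 6.4–7 mm of its 7 mm travel.
- **Disagreement:** partway through pressing, the force implied about 2 mm less travel than the height did, so I pressed 1.5 mm further. The two then agreed to within 1 mm. A side force of about 3 N remains on the knob.
- **Other objects:** comparing the top pictures from before and after shows changes where the cap and knob were moved. The large remaining changes look like the arm and its shadow. I did not check each bystander object one by one.

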